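# Hang the pail on the syrup filler and draw its plunger to the ring

## Robot

A 7-joint arm with a two-finger parallel gripper is mounted at the origin on the work surface. World frame = base frame: x ahead of the robot, y to its left, z up, the work surface at z = 0. Lengths are in m, angles in degrees, forces in N, time in s.
With the tool pointing down it reaches from about 0.425 to 0.875 m from the base axis. Payload 4.7 kg.
Tool frame: the origin (TCP) lies between the finger pads; the fingertips stand 8 mm ahead of it and the grasp point (between the pads) lies 11 mm behind it (env.tip_extent is the distance from the TCP to the fingertips, in m); z points along the fingers, y is the line along which they close (so a half turn about z gives the same grasp; the last joint's range is limited). The gripper opens to 87 mm and grips with 3 to 60 N. Pads are 19 mm wide; open, the fingers measure 117 mm over their backs; the gripper's body (75 mm by 190 mm) begins 51 mm behind the grasp point.
Start: joints at [74.376, 18.392, -4.016, 83.108, 1.295, 78.541, -3.26], TCP at [0.184, -0.623, 0.231] pointing down, gripper open.
Joint ranges: [-163.93, 163.93], [-17.29, 119.83], [-79.2, 71.16], [3.27, 140.29], [-89.18, 269.18], [5.43, 117.66], [-154.24, 154.24]. Speed limits (degrees/s): [147.25, 147.25, 180, 180, 180, 180, 180].

## Interface

Orientations are given as [roll, pitch, yaw] about the fixed x, y, z axes, in that order (R = Rz(yaw) Ry(pitch) Rx(roll)).
In Python, from cell import sensors, vision, workorder, env gives the robot as it stands.
- The arm moves only by the tool drive_tool, never from a script. Its argument "moves" is a list of rows, each an object of numbers: "x", "y", "z": the shift along the tool's x, y, z in mm; "rx", "ry", "rz": the turn, a rotation vector about the tool's x, y, z in rad; "fingers": the closure, from -1 (fully open) to 1 (shut). In form: [{"x": .., "y": .., "z": .., "rx": .., "ry": .., "rz": .., "fingers": ..}, ...]. A call has 1 to 20 rows; each row is the pose to reach, as a shift and turn from the pose commanded when the call began, along the tool's axes at that moment; what a row does not reach only later rows make up. A row lasts 1/8 s, in which the tool goes at most 62.5 mm and 10.7 degrees, less where a joint would pass 70% of its speed; a pose out of reach is approached as far as the arm can. A call with a gripper value outside its range is refused whole. The fingers move at their own pace and stop on an object; "force" is the grip in N (left out, the last holds). Time passes only in rows, so rows that repeat a pose let the fingers close. It gives the time, the measured TCP pose, the force, the opening and the grip force at its end, in the units of the state.
- sensors.get_obs(): the state, without advancing time (a new reading comes with each control period).
- vision.read_camera(name): name is "scene" or "top"; returns a dict with "image" (480x640x3 uint8, red, green, blue), "fx", "fy", "cx", "cy" (pixels), "R" (3x3) and "t" (3): a world point X has camera coordinates R X + t. Camera axes: x right, y down, z forward; pixel columns grow to the right and rows downward; lengths in m; the calibration is good to about 2 mm. A picture is of the moment at which its call begins. There is no depth.
- workorder.sign_off(): hands the job in; it is judged then, once.
The state is a dict: "time_s": time; "qpos": joint angles; "joint_velocities": joint speeds; "effort": joint torques, N m; "tool_pos": TCP position; "tool_rot": TCP orientation; "force": force on the tool from outside, world axes, zero at the start; "wrist_torque": the same for the moment, N m; "grip_width": finger opening in m; "grasp_force": force on a finger pad.
Only numpy, scipy, OpenCV 4.12 (cv2) and the standard library are available. Lean on these libraries where they do the work, as an engineer would, in place of code of your own. Each camera call takes 0.05 s, during which the arm holds its last target. There are 200 camera calls.

## Task

Make the hand syrup filler ready for the next pail: hang the small steel pail by its handle on the filler's spout, in the notch just behind the little upright nib near the spout's end, and let it hang there free and steady. Then take the plunger by its T-handle and draw it straight up, without wrenching it sideways in the barrel and without pulling it well past the mark, until the red ring on its rod is level with the top of the brass collar, and finish still gripping it at that height, as it sinks back when let go. Keep the pail upright, and do not shift the loaves, the jar, the scraper or the bowl.

Things in the scene. Friction and masses are not known exactly. Their poses are not given: they have to be found in the camera images.
- filler: hand piston filler, bolted down, steel and brass. Origin on the table under the barrel axis; z up, y along the level spout, x across it. Base plate 160 x 270 x 12 mm (y -190 to 80). Barrel block 46 mm square to 225 mm high, top ringed by a knurled brass collar 58 mm wide. Bore 23 mm wide, 95 mm deep. Red tap handle out to x = -60 mm, 145 mm high. Lidded hopper 142 mm wide at y = -143, 244 mm high
- notch (a point): where the middle of the pail's handle bar lies when hung right: on the spout's centre line at the filler's y = 175 mm, 155.5 mm above the table, 3.5 mm above the pipe's top; filler's axes. The notch is bare pipe 14 mm thick, y 163 to 187.5 mm, between a 22 mm thick nut (spout at most 28 mm thick from there to the barrel) and the nib; the bar has about 8 mm to spare each way along it
- nib (a point): top of the upright nib on the spout, a peg 7 mm thick at the filler's y = 191 mm, rising 12 mm above the pipe's top; this point is 164 mm above the table; filler's axes
- mouth (a point): centre of the mouth's lower edge, 121 mm above the table, 17 mm wide: beyond the nib, at the filler's y = 200 mm, the spout (axis 145 mm above the table) turns down to it and ends at y = 209 mm; filler's axes. The pail's rim passes under it, the handle bar over the nib
- collar_top (a point): point on the bore's axis in the plane of the brass collar's top face, 225 mm above the table; axes as the filler's
- plunger: loose steel plunger standing in the bore, about 0.3 to 0.55 kg: rod 22 mm thick (1 mm slack in the bore), 108 mm long, a neck 14 mm thick, a black T-bar. Origin at the centre of the rod's foot, z up along the rod, y along the T-bar. It starts fully down on the bore's floor (foot 130 mm above the table, 13 mm of the thick rod standing out of the collar) and slides freely; let go, it drops back
- t_bar (a point): middle of the plunger's T-bar, a black round bar 16 mm thick and 80 mm long along the plunger's y, 132 mm above the rod's foot; 37 mm above the collar's top when the plunger is down; axes as the plunger's. The rod's neck joins it from below, the thick rod begins 24 mm below the bar's axis
- red_ring (a point): middle of the red ring, 6 mm tall, painted round the rod 45 mm above its foot; 50 mm below the collar's top (hidden in the bore) when the plunger is down; axes as the plunger's
- pail: small round steel pail, about 0.15 to 0.26 kg, 88 mm wide over the rim, 60 mm high to the rim, with a stiff upright dark handle that does not fold: a hoop of 7 mm bar, 94 mm wide outside, rising from both sides. Origin at the centre of its underside, z up, x along the top bar of the handle
- bail_mid (a point): middle of the handle's top bar, 138 mm above the pail's underside; the bar is 7 mm thick and straight along the pail's x for 36 mm to either side of this point; its underside is 74.5 mm above the rim; axes as the pail's
- loaf_a: bystander: an amber-brown oval sweet loaf, 88 x 52 mm and 42 mm high, lying on the white sheet; origin at the centre of its underside, x along its length
- loaf_b: bystander: an amber-brown oval sweet loaf, 88 x 52 mm and 42 mm high, lying on the white sheet; origin at the centre of its underside, x along its length
- loaf_c: bystander: an amber-brown oval sweet loaf, 88 x 52 mm and 42 mm high, lying on the white sheet; origin at the centre of its underside, x along its length
- bowl: bystander: wide steel bowl of peanuts, 176 mm wide, 50 mm high; origin at the centre of its underside
- scraper: bystander: scraper with a wooden handle and a steel blade, 240 mm long along its x, 20 mm high; origin under its middle
- jar: bystander: amber jar with a yellow cap, 68 mm wide, 100 mm high; origin at the centre of its underside
Not all that is in view belongs to the job. Leave any blue look-alike of the plunger alone.

How it is judged:
By the outcome, as a careful person would: the job done as asked, in the order asked, and still so for the second after the job is handed in, while the arm keeps its last pose, push and grip.
It also fails if it takes over 51 s, if anything falls off the work surface, if the arm or the gripper's body presses on something with over 40 N, if the wrist force passes 120 N, or if a joint passes its speed limit or range.

## Working session

There is one attempt and no reset: what is moved stays moved. The work goes in short steps, Python scripts to look and compute and a tool call to move; the robot and the scene stay as the last step left them, time stands still between calls to the robot, and variables do not carry over. Pictures are saved under pics/ and viewed, at most 10 in all, crops included, and the job is handed in when it is done.

Besides the shell and the picture viewer there is one more tool, called after "Request:" by a JSON object that holds its "method" and its "body". drive_tool: Moves the arm, as the interface text tells. Its arguments: {"type":"object","properties":{"moves":{"type":"array"},"force":{"type":"number"}},"required":["moves"]}

```bash
mkdir -p pics; python3 - <<'E'
from cell import sensors, vision, env
import cv2,json,numpy as np
for n in("scene","top"):
    c=vision.read_camera(n); cv2.imwrite(f"pics/{n}0.png",c["image"][:,:,::-1])
    print(n,c["fx"],c["fy"],c["cx"],c["cy"],np.round(c["R"],4).tolist(),np.round(c["t"],4).tolist())
o=sensors.get_obs();print(o)
E
```

```text
scene 593.5207961163151 593.5207961163151 321.1174710243947 248.918123162162 [[-0.7746, 0.6324, 0.0044], [0.3873, 0.48, -0.7872], [-0.4999, -0.6081, -0.6167]] [0.4597, -0.0576, 2.0733]
top 581.393511224492 581.393511224492 322.06765904461025 235.96689568328915 [[0.0167, -0.9999, -0.0], [-0.9975, -0.0167, -0.0693], [0.0693, 0.0012, -0.9976]] [-0.0471, 0.5601, 1.837]
{'time_s': 0.1, 'qpos': array([74.37389341, 18.43346336, -4.01416062, 83.16928174,  1.29524361,
       78.54355011, -3.25931121]), 'joint_velocities': array([ 0.04237052, -0.11612046, -0.05642751, -0.10068391,  0.03412344,
       -0.04296287, -0.02324602]), 'effort': array([ 2.93243420e-04, -4.92570233e+01, -4.05948199e-01, -3.13399279e+01,
       -6.40338636e-02,  3.94484529e-02,  7.63712251e-05]), 'tool_pos': array([ 0.18368398, -0.62297591,  0.22957401]), 'tool_rot': array([-1.79898951e+02,  6.37588446e-03,  1.64351735e+01]), 'force': array([0.70999148, 0.90656879, 0.29871377]), 'wrist_torque': array([ 0.00197639,  0.00392532, -0.03542429]), 'grasp_force': 0.0, 'grip_width': 0.08705295328904139}
```

View pics/scene0.png

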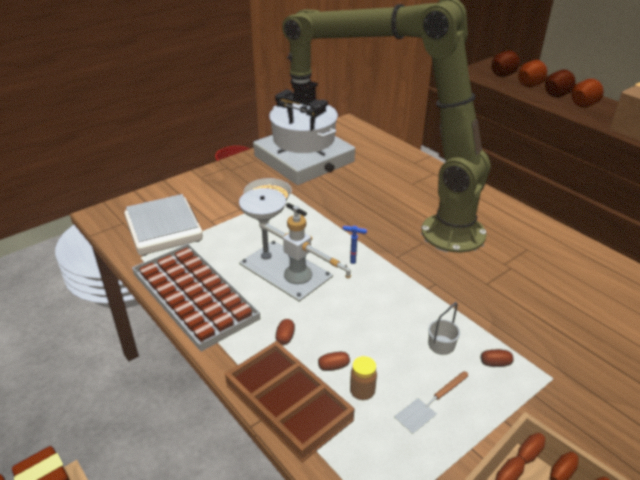

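View pics/top0.png

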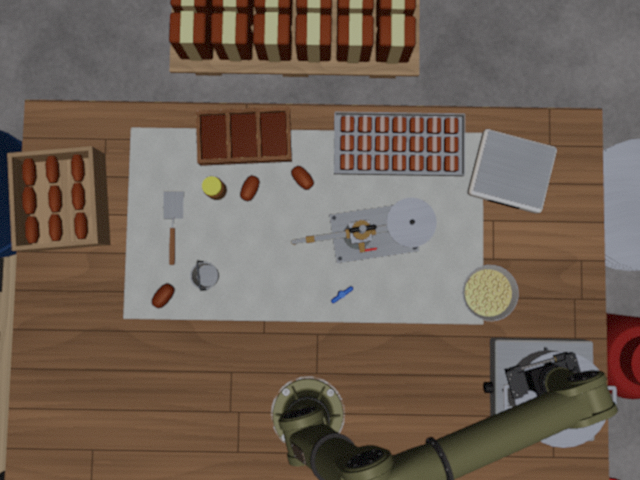

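The scene view shows the filler (barrel at about 297,245; spout tip 347,270) and the pail at (443,335). In the top view the barrel is at about (362,230), the spout tip at (295,242) and the pail at (205,275). There are two T-handled plungers. One is black, in the filler's barrel (top 362,229; scene 297,210). The other is blue and stands free (top 343,294; scene 354,232). The black one in the bore fits the description. I'll confirm that in an enlarged crop.

```bash
python3 - <<'E'
import cv2,numpy as np
s=cv2.imread("pics/scene0.png");t=cv2.imread("pics/top0.png")
def crop(im,x,y,w,h):
    return cv2.resize(im[y:y+h,x:x+w],(400,300),interpolation=cv2.INTER_CUBIC)
# each tile 400x300
a=np.hstack([crop(t,285,190,160,120),crop(t,175,245,80,60)])
b=np.hstack([crop(s,230,180,133,100),crop(s,400,295,80,60)])
cv2.imwrite("pics/c1.png",np.vstack([a,b]))
E
```

```text
(no output)
```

View pics/c1.png

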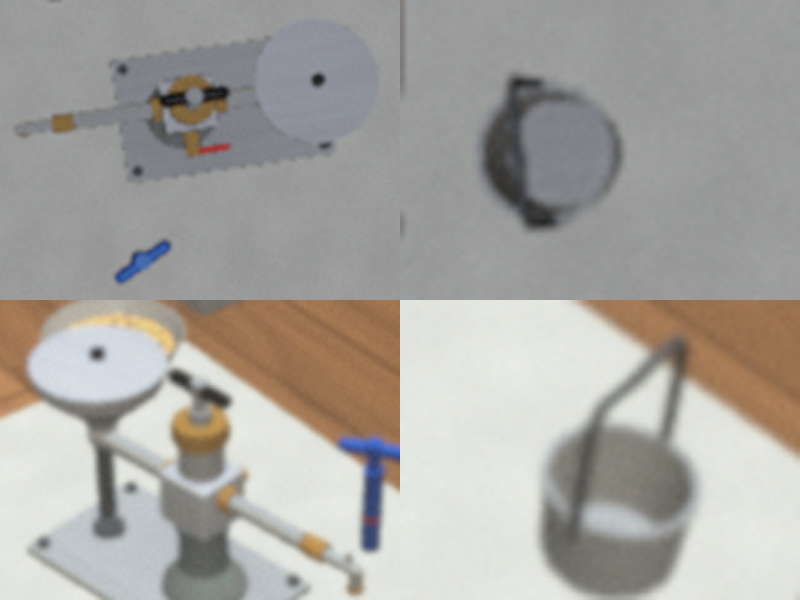

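The crop confirms it. The black T-bar (top-view centre about 363,228; scene 297,210) sits on a steel rod in the brass collar, and the blue one stands apart, so I leave it alone. The pail's handle bar runs almost straight down the top image, from about (198,261) to (203,289).

```bash
cat > h.py <<'E'
import numpy as np,cv2
from cell import vision
def cam(n):
    c=vision.read_camera(n); c["R"]=np.array(c["R"]);c["t"]=np.array(c["t"]); c["hsv"]=cv2.cvtColor(c["image"],cv2.COLOR_RGB2HSV); return c
def ray(c,p):
    d=c["R"].T@np.array([(p[0]-c["cx"])/c["fx"],(p[1]-c["cy"])/c["fy"],1.]); return -c["R"].T@c["t"],d
def onz(c,p,z):
    o,d=ray(c,p); return o+d*(z-o[2])/d[2]
def proj(c,X):
    q=c["R"]@np.array(X)+c["t"]; return np.array([c["fx"]*q[0]/q[2]+c["cx"],c["fy"]*q[1]/q[2]+c["cy"]])
def tri(c1,p1,c2,p2):
    o1,d1=ray(c1,p1);o2,d2=ray(c2,p2)
    s=np.linalg.lstsq(np.c_[d1,-d2],o2-o1,rcond=None)[0]
    a=o1+s[0]*d1;b=o2+s[1]*d2; return (a+b)/2,np.linalg.norm(a-b)
def blobs(c,box,f,amin=6):
    x,y,w,h=box; m=f(c["hsv"][y:y+h,x:x+w].astype(int)).astype(np.uint8)
    n,l,s,ce=cv2.connectedComponentsWithStats(m); out=[]
    for i in range(1,n):
        if s[i,4]>=amin:
            p=np.argwhere(l==i)[:,::-1].astype(np.float32); 
            r=cv2.minAreaRect(p)
            out.append((s[i,4],(ce[i]+[x,y]).round(2).tolist(),(s[i,:4]+[x,y,0,0]).tolist(),np.round(r[1],1).tolist(),round(r[2],1),p+[x,y]))
    return out
brass=lambda h:(h[...,0]<25)&(h[...,1]>90)&(h[...,2]>60)
red=lambda h:((h[...,0]<8)|(h[...,0]>172))&(h[...,1]>140)&(h[...,2]>80)
dark=lambda h:(h[...,2]<60)
E
python3 - <<'E'
from h import *
t=cam("top");s=cam("scene")
for nm,c,box,f in [("top brass",t,(285,190,100,75),brass),("top dark",t,(330,190,110,75),dark),("top pail dark",t,(185,250,45,50),lambda h:h[...,2]<75),
  ("sc brass",s,(270,200,85,85),brass),("sc dark",s,(235,185,80,40),lambda h:h[...,2]<65),("sc pail dark",s,(425,300,45,50),lambda h:h[...,2]<85),("top red",t,(340,230,60,40),red)]:
    print(nm)
    for b in blobs(c,box,f): print("  ",b[:5])
g=t["hsv"][...,2]
print(g[258:294,192:222:1][::2])
E
```

```text
top brass
   (np.int32(62), [360.13, 223.58], [353, 221, 16, 7], [5.2, 15.3], 81.9)
   (np.int32(28), [347.61, 232.75], [346, 229, 4, 9], [8.0, 3.0], 90.0)
   (np.int32(117), [363.63, 233.87], [353, 229, 23, 10], [7.6, 21.9], 81.5)
   (np.int32(43), [309.67, 238.86], [306, 236, 8, 7], [5.5, 7.3], 78.7)
   (np.int32(70), [364.0, 247.61], [359, 243, 17, 9], [8.0, 16.0], 90.0)
top dark
   (np.int32(9), [411.78, 221.33], [411, 220, 3, 4], [3.0, 2.0], 90.0)
   (np.int32(38), [370.74, 226.97], [367, 225, 9, 5], [4.0, 8.0], 90.0)
   (np.int32(44), [354.02, 229.36], [348, 227, 12, 6], [4.5, 10.5], 81.9)
top pail dark
   (np.int32(119), [197.18, 277.12], [192, 261, 14, 29], [28.9, 11.4], 81.6)
sc brass
   (np.int32(873), [335.57, 209.93], [303, 200, 52, 27], [26.0, 51.0], 90.0)
   (np.int32(187), [296.44, 223.74], [288, 215, 18, 16], [14.6, 17.4], 79.7)
   (np.int32(23), [304.35, 245.22], [302, 242, 6, 8], [3.1, 8.0], 26.6)
   (np.int32(37), [333.54, 261.59], [330, 259, 8, 7], [6.7, 4.9], 26.6)
sc dark
   (np.int32(7), [289.71, 206.0], [288, 205, 4, 3], [3.6, 1.3], 26.6)
   (np.int32(14), [30
[... 1696 characters left out ...]
136 138 136 139 136 138
  138 137 139 137 135 122 117 137 155 156 158 156]
 [150 143 125  96  65  51  55  68  82 107 125 135 137 137 137 138 137 137
  138 135 136 132 125 136 147 155 157 156 157 155]
 [155 151 147 141 128 110  88  74  56  52  64  73  84  94  97 107 111 117
  125 135 141 139 144 151 155 154 154 153 156 157]
 [152 154 156 153 151 150 130  97  67  56  57  52  51  69 105 119 126 135
  142 148 149 151 151 153 152 154 154 152 156 154]
 [156 156 156 155 155 157 156 136 107  87  84  88  94 101 119 136 146 152
  152 152 152 152 154 152 152 155 151 153 153 154]
 [158 158 160 158 156 155 158 155 157 155 155 154 153 154 152 152 153 151
  149 152 151 152 152 151 151 152 154 153 153 154]]
```

```bash
python3 - <<'E'
from h import *
t=cam("top");s=cam("scene");P=lambda *a:print(*[np.round(x,4) if not isinstance(x,str) else x for x in a])
a=onz(t,(348,229.9),.262);b=onz(t,(375.8,226.2),.262);P("tbar",a,b,(a+b)/2,np.linalg.norm(a-b),"yaw",np.degrees(np.arctan2(*(a-b)[[0,1]]*[-1,1])))
P("tbar tri",*tri(t,(362.3,228.1),s,(296.2,209.8)))
P("collar",onz(t,(364,229.7),.225), onz(s,(296.5,220.5),.225))
P("knob",onz(t,(411.9,221.4),.250), "lid",onz(t,(411.8,222),.244))
P("nut",onz(t,(309.67,238.86),.150),onz(s,(333.5,261.6),.147))
P("tip",onz(t,(294.5,241.2),.147))
P("pail ends",onz(t,(197.8,261),.138),onz(t,(200.9,290),.138))
for q in((456,304),(439.6,317)): P("sc",onz(s,q,.138))
P("rim sc",onz(s,(444,330.6),.06))
# top-view pail outline: ellipse of non-sheet pixels right of handle bar
g=t["hsv"][...,2].astype(float)
pts=[]
for r in range(264,286):
    row=g[r]; 
    def edge(cs):
        for c in cs:
            if row[c]>145>=row[c+ (1 if cs.step>0 else -1)]: return c
    L=edge(range(185,205)); 
    Rr=edge(range(228,205,-1))
    pts.append((r,L,Rr))
print(pts)
for nm,X in (("T",(0,0,0)),): pass
E
```

```text
tbar [ 0.5621 -0.1097  0.262 ] [ 0.5737 -0.1868  0.262 ] [ 0.5679 -0.1483  0.262 ] 0.0779 yaw 8.56
tbar tri [ 0.5674 -0.1491  0.2592] 0.0015
collar [ 0.5664 -0.1568  0.225 ] [ 0.57   -0.1442  0.225 ]
knob [ 0.5899 -0.2888  0.25  ] lid [ 0.5888 -0.2895  0.244 ]
nut [ 0.5426 -0.0013  0.15  ] [ 0.5457 -0.003   0.147 ]
tip [0.535  0.0438 0.147 ]
pail ends [0.4717 0.3311 0.138 ] [0.3858 0.3192 0.138 ]
sc [0.399  0.3313 0.138 ]
sc [0.4703 0.3369 0.138 ]
rim sc [0.4331 0.3327 0.06  ]
[(264, 194, 213), (265, 194, 215), (266, 192, 216), (267, 192, 216), (268, 191, 217), (269, 191, 219), (270, 190, 219), (271, 190, 219), (272, 189, 220), (273, 189, 220), (274, 189, 220), (275, 189, 220), (276, 189, 220), (277, 189, 220), (278, 189, 220), (279, 190, 219), (280, 190, 219), (281, 190, 218), (282, 191, 218), (283, 191, 217), (284, 192, 216), (285, 193, 215)]
```

```bash
cat >> h.py <<'E'
from cell import sensors
from scipy.spatial.transform import Rotation as Ro
def delta(target,yaw,ref=None):
    """shift mm & rotvec in the tool axes from commanded ref (or measured) pose to target, tool down at yaw"""
    o=sensors.get_obs(); p,e=(o["tool_pos"],o["tool_rot"]) if ref is None else ref
    R0=Ro.from_euler("xyz",e,degrees=True); R1=Ro.from_euler("xyz",[180,0,yaw],degrees=True)
    return (R0.inv().apply(np.array(target)-p)*1000).round(1).tolist(),(R0.inv()*R1).as_rotvec().round(4).tolist()
E
python3 - <<'E'
from h import *
t=cam("top");s=cam("scene")
print("tri bar",tri(t,(199.35,275.5),s,(447.8,310.5)))
print("tri ends",tri(t,(197.8,261),s,(439.6,317)),tri(t,(200.9,290),s,(456,304)))
for X in((.428,.325,.06),(.4717,.3311,.138),(.3858,.3192,.138)):print(proj(s,X).round(1))
# scene: bar pixels rows/cols by darkness
g=s["hsv"][...,2]; print(g[299:325:1,434:462])
for w,y in(((.40,-.35,.40),9),((.50,-.05,.42),9),((.43,.31,.30),9)): print(w,delta(w,y))
E
```

```text
tri bar (array([0.42787474, 0.32791451, 0.12891392]), np.float64(0.0022765688227658395))
tri ends (array([0.47000149, 0.33363438, 0.13530776]), np.float64(0.005160058093727769)) (array([0.38535849, 0.32228348, 0.1232375 ]), np.float64(0.00010495273807786988))
[443.1 328.2]
[437.6 316. ]
[455.8 299.5]
[[229 228 228 228 224 220 206 190 176 164 163 161 161 161 163 165 165 163
  169 166 161 155 148 141 147 147 150 153]
 [229 230 230 229 227 227 222 216 197 181 166 163 160 159 160 165 163 164
  166 165 162 161 154 153 146 143 145 149]
 [228 230 229 228 228 229 226 224 216 203 190 173 164 161 161 161 162 162
  164 159 154 150 150 155 154 150 144 143]
 [228 229 229 229 229 230 229 229 228 221 213 197 181 171 162 161 161 159
  156 149 139 128 134 146 159 160 151 148]
 [229 229 231 231 229 228 229 230 231 228 224 216 205 188 175 165 157 152
  145 131 114 106 111 133 154 163 162 159]
 [230 230 231 230 230 230 229 230 230 229 228 224 220 209 193 173 155 141
  129 114 101  89  95 119 149 164 167 161]
 [231 232 231 231 231 230 230 229 230 228 229 229 227 221 207 180 152 128
  117 108 101  88  90 
[... 1757 characters left out ...]
6 227 227 229 229]
 [189 168 137 112  95 106 126 133 136 139 143 151 157 163 171 181 186 168
  132 124 164 204 224 226 229 228 229 230]
 [159 137 118  94  91 107 124 134 132 133 134 136 137 138 144 151 158 146
  130 132 174 207 222 227 229 228 228 228]
 [136 125 103  91  94 112 128 132 132 131 131 131 133 133 133 135 134 133
  132 143 175 207 220 226 229 227 229 230]
 [129 117  99  86  96 111 127 130 133 130 131 133 132 132 129 126 130 126
  127 140 164 192 209 222 226 230 230 228]]
(0.4, -0.35, 0.4) ([284.7, -201.1, -169.5], [-0.0001, 0.0001, 0.1298])
(0.5, -0.05, 0.42) ([465.5, -460.6, -189.5], [-0.0001, 0.0001, 0.1298])
(0.43, 0.31, 0.3) ([500.2, -825.6, -69.5], [-0.0001, 0.0001, 0.1298])
```

Request:
{"method": "drive_tool", "body": {"moves": [{"x": 0,"y": 0,"z": -60},{"x": 20,"y": -15,"z": -115},{"x": 60,"y": -42,"z": -150,"rz": 0.13},{"x": 105,"y": -74,"z": -170,"rz": 0.13},{"x": 150,"y": -106,"z": -170,"rz": 0.13},{"x": 195,"y": -138,"z": -170,"rz": 0.13},{"x": 240,"y": -170,"z": -170,"rz": 0.13},{"x": 285,"y": -201,"z": -170,"rz": 0.13},{"x": 315,"y": -244,"z": -180,"rz": 0.13},{"x": 345,"y": -287,"z": -185,"rz": 0.13},{"x": 375,"y": -330,"z": -190,"rz": 0.13},{"x": 405,"y": -373,"z": -190,"rz": 0.13},{"x": 435,"y": -416,"z": -190,"rz": 0.13},{"x": 465,"y": -460,"z": -190,"rz": 0.13},{"x": 470,"y": -515,"z": -190,"rz": 0.13},{"x": 475,"y": -572,"z": -180,"rz": 0.13},{"x": 480,"y": -630,"z": -165,"rz": 0.13},{"x": 485,"y": -690,"z": -130,"rz": 0.13},{"x": 490,"y": -745,"z": -100,"rz": 0.13},{"x": 495,"y": -795,"z": -70,"rz": 0.13}], "force": 30}}

```text
invalid input at $.moves[0]: expected keys x, y, z, rx, ry, rz, fingers
```

```bash
python3 - <<'E'
from h import *
o=sensors.get_obs(); print(o["time_s"],o["tool_pos"],o["tool_rot"],o["qpos"].round(0))
t=np.array
for w in((.407,.325,.22),(.407,.325,.128)): print(delta(w,8))
E
```

```text
0.4 [ 0.18384991 -0.62341043  0.23043976] [-1.79991421e+02  2.89622511e-03  1.64358109e+01] [74. 18. -4. 83.  1. 79. -3.]
([482.4, -846.5, 10.5], [-0.0001, 0.0001, 0.1472])
([482.4, -846.5, 102.5], [-0.0001, 0.0001, 0.1472])
```

Request:
{"method": "drive_tool", "body": {"moves": [{"x": 0,"y": 0,"z": -60,"rx": 0,"ry": 0,"rz": 0,"fingers": -1},{"x": 20,"y": -15,"z": -115,"rx": 0,"ry": 0,"rz": 0.05,"fingers": -1},{"x": 60,"y": -42,"z": -150,"rx": 0,"ry": 0,"rz": 0.14,"fingers": -1},{"x": 105,"y": -74,"z": -170,"rx": 0,"ry": 0,"rz": 0.147,"fingers": -1},{"x": 150,"y": -106,"z": -170,"rx": 0,"ry": 0,"rz": 0.147,"fingers": -1},{"x": 195,"y": -138,"z": -170,"rx": 0,"ry": 0,"rz": 0.147,"fingers": -1},{"x": 240,"y": -170,"z": -170,"rx": 0,"ry": 0,"rz": 0.147,"fingers": -1},{"x": 285,"y": -201,"z": -170,"rx": 0,"ry": 0,"rz": 0.147,"fingers": -1},{"x": 315,"y": -244,"z": -180,"rx": 0,"ry": 0,"rz": 0.147,"fingers": -1},{"x": 345,"y": -287,"z": -185,"rx": 0,"ry": 0,"rz": 0.147,"fingers": -1},{"x": 375,"y": -330,"z": -190,"rx": 0,"ry": 0,"rz": 0.147,"fingers": -1},{"x": 405,"y": -373,"z": -190,"rx": 0,"ry": 0,"rz": 0.147,"fingers": -1},{"x": 435,"y": -416,"z": -190,"rx": 0,"ry": 0,"rz": 0.147,"fingers": -1},{"x": 465,"y": -460,"z": -190,"rx": 0,"ry": 0,"rz": 0.147,"fingers": -1},{"x": 470,"y": -515,"z": -190,"rx": 0,"ry": 0,"rz": 0.147,"fingers": -1},{"x": 475,"y": -572,"z": -180,"rx": 0,"ry": 0,"rz": 0.147,"fingers": -1},{"x": 480,"y": -630,"z": -165,"rx": 0,"ry": 0,"rz": 0.147,"fingers": -1},{"x": 482,"y": -690,"z": -130,"rx": 0,"ry": 0,"rz": 0.147,"fingers": -1},{"x": 482,"y": -750,"z": -100,"rx": 0,"ry": 0,"rz": 0.147,"fingers": -1},{"x": 482,"y": -806,"z": -60,"rx": 0,"ry": 0,"rz": 0.147,"fingers": -1}], "force": 30}}

```text
time_s: 2.9
tool_pos: [0.4218, 0.2738, 0.3004]
tool_rot: [180.0, -0.2, 8.0]
force: [0.8, 0.2, -0.4]
grip_width: 0.0871
grasp_force: 0.0
```

```bash
python3 - <<'E'
from h import *
o=sensors.get_obs(); print(o["time_s"],o["tool_pos"],o["tool_rot"],o["qpos"].round(0))
for w in((.407,.325,.20),(.407,.325,.128)): print(delta(w,8))
E
```

```text
2.9 [0.42176709 0.27377592 0.30037253] [ 1.79974807e+02 -1.55052691e-01  8.01005065e+00] [  19.    1.  -55.   96.    1.   84. -118.]
([-7.8, -52.8, 100.3], [0.0004, -0.0027, 0.0002])
([-8.0, -52.9, 172.3], [0.0004, -0.0027, 0.0002])
```

Request:
{"method": "drive_tool", "body": {"moves": [{"x": -5.5,"y": -40,"z": 20,"rx": 0,"ry": 0,"rz": 0,"fingers": -1},{"x": -5.5,"y": -40,"z": 70,"rx": 0,"ry": 0,"rz": 0,"fingers": -1},{"x": -5.5,"y": -40,"z": 100,"rx": 0,"ry": 0,"rz": 0,"fingers": -1},{"x": -5.5,"y": -40,"z": 100,"rx": 0,"ry": 0,"rz": 0,"fingers": -1}]}}

```text
time_s: 3.4
tool_pos: [0.4099, 0.3097, 0.1987]
tool_rot: [179.9, 0.2, 8.0]
force: [-0.9, 0.4, 0.4]
grip_width: 0.0871
grasp_force: 0.0
```

```bash
python3 - <<'E'
from h import *
o=sensors.get_obs(); print(o["tool_pos"],o["tool_rot"])
t=cam("top");s=cam("scene")
a=cv2.resize(s["image"][260:350,390:510],(800,600),interpolation=cv2.INTER_CUBIC)
cv2.imwrite("pics/p2.png",a[:,:,::-1])
for w in((.407,.325,.128),): print(delta(w,8))
E
```

```text
[0.40992717 0.30972352 0.19868884] [179.91644253   0.24084398   8.0397547 ]
([-2.8, -14.4, 73.6], [-0.0005, -0.0011, 0.0002])
```

View pics/p2.png

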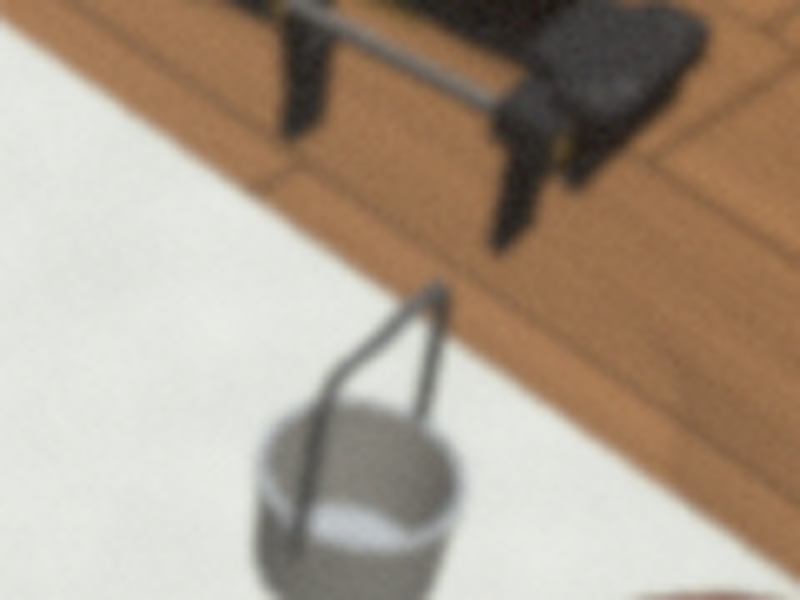

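The scene crop shows the open fingers above the bar, with tips at about (433,281) and (465,297). The bar runs from (440,317) to (456,304), upright and clear.

Request:
{"method": "drive_tool", "body": {"moves": [{"x": -3,"y": -16,"z": 0,"rx": 0,"ry": 0,"rz": 0,"fingers": -1},{"x": -3,"y": -16,"z": 0,"rx": 0,"ry": 0,"rz": 0,"fingers": -1}]}}

```text
time_s: 3.75
tool_pos: [0.4064, 0.3278, 0.2025]
tool_rot: [-179.9, -0.2, 8.1]
force: [-0.2, -0.0, 0.2]
grip_width: 0.0874
grasp_force: 0.0
```

```bash
python3 - <<'E'
from h import *
s=cam("scene");o=sensors.get_obs(); p=o["tool_pos"];print(p)
R=Ro.from_euler("xyz",o["tool_rot"],degrees=True)
m=s["hsv"][255:315,420:490,2]<60
for sg in(-1,1):
    print("tip pred",proj(s,p+R.apply([0,sg*.047,.008])).round(1))
g=s["hsv"][...,2]
ys,xs=np.nonzero(m)
for lo,hi in((420,449),(450,490)):
    k=(xs+420>=lo)&(xs+420<hi); j=ys[k].max(); print("tip seen",xs[k][ys[k]==j].mean()+420,j+255)
print(delta((.407,.3265,.128),8))
E
```

```text
[0.40667737 0.32688549 0.20206573]
tip pred [471.5 297. ]
tip pred [440.7 280.6]
tip seen 440.0 280
tip seen 472.0 297
([0.1, 0.5, 74.1], [-0.0007, -0.0023, 0.0011])
```

Request:
{"method": "drive_tool", "body": {"moves": [{"x": 0,"y": -2,"z": 40,"rx": 0,"ry": 0,"rz": 0,"fingers": -1},{"x": 0,"y": -2,"z": 74,"rx": 0,"ry": 0,"rz": 0,"fingers": -1},{"x": 0,"y": -2,"z": 74,"rx": 0,"ry": 0,"rz": 0,"fingers": 0.3},{"x": 0,"y": -2,"z": 74,"rx": 0,"ry": 0,"rz": 0,"fingers": 0.5},{"x": 0,"y": -2,"z": 74,"rx": 0,"ry": 0,"rz": 0,"fingers": 0.7},{"x": 0,"y": -2,"z": 74,"rx": 0,"ry": 0,"rz": 0,"fingers": 0.8},{"x": 0,"y": -2,"z": 74,"rx": 0,"ry": 0,"rz": 0,"fingers": 1},{"x": 0,"y": -2,"z": 74,"rx": 0,"ry": 0,"rz": 0,"fingers": 1}], "force": 30}}

```text
time_s: 4.8
tool_pos: [0.4059, 0.3281, 0.1267]
tool_rot: [180.0, -0.0, 8.0]
force: [0.6, 0.2, 0.4]
grip_width: 0.0351
grasp_force: 0.0
```

Request:
{"method": "drive_tool", "body": {"moves": [{"x": 0,"y": 0,"z": 0,"rx": 0,"ry": 0,"rz": 0,"fingers": 1},{"x": 0,"y": 0,"z": 0,"rx": 0,"ry": 0,"rz": 0,"fingers": 1},{"x": 0,"y": 0,"z": 0,"rx": 0,"ry": 0,"rz": 0,"fingers": 1},{"x": 0,"y": 0,"z": 0,"rx": 0,"ry": 0,"rz": 0,"fingers": 1}], "force": 45}}

```text
time_s: 5.3
tool_pos: [0.4058, 0.328, 0.1264]
tool_rot: [180.0, 0.0, 8.0]
force: [-0.2, -0.8, 0.5]
grip_width: 0.0049
grasp_force: 44.7
```

Request:
{"method": "drive_tool", "body": {"moves": [{"x": 0,"y": 0,"z": -10,"rx": 0,"ry": 0,"rz": 0,"fingers": 1},{"x": 0,"y": 0,"z": -25,"rx": 0,"ry": 0,"rz": 0,"fingers": 1},{"x": 0,"y": 0,"z": -50,"rx": 0,"ry": 0,"rz": 0,"fingers": 1},{"x": 0,"y": 0,"z": -50,"rx": 0,"ry": 0,"rz": 0,"fingers": 1},{"x": 0,"y": 0,"z": -50,"rx": 0,"ry": 0,"rz": 0,"fingers": 1}], "force": 45}}

```text
time_s: 5.92
tool_pos: [0.4056, 0.3278, 0.1762]
tool_rot: [180.0, 0.0, 8.0]
force: [-1.1, 0.8, -2.0]
grip_width: 0.0051
grasp_force: 44.6
```

```bash
python3 - <<'E'
from h import *
o=sensors.get_obs(); print(o["tool_pos"],o["tool_rot"],o["force"],o["wrist_torque"])
t=cam("top");s=cam("scene")
a=cv2.resize(s["image"][250:355,385:525],(533,400),interpolation=cv2.INTER_CUBIC)
cv2.imwrite("pics/p3.png",a[:,:,::-1])
E
```

```text
[0.40560967 0.32778744 0.17618432] [1.79961747e+02 1.31973226e-02 8.00183818e+00] [-1.11315337  0.84251731 -1.98354001] [ 0.00027873  0.08182503 -0.01943779]
```

View pics/p3.png

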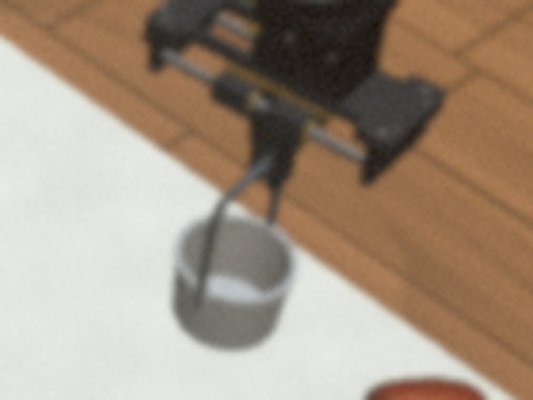

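The pail is lifted, hanging level from the gripper. In the full scene image its rim centre is at about (447,318).

```bash
python3 - <<'E'
from h import *
s=cam("scene")
# pail silhouette: grey vs white sheet / brown wood -> low saturation, V 60..200
h=s["hsv"].astype(int); 
print("rim centre", onz(s,(446.7,317.8),.110))
for c in(.420,.425,.430,.435):
    L=proj(s,(c,.33,.11)); print(c,L.round(1))
g=h[...,2]
for r in (318,322,326): print(r,g[r,424:470].tolist())
print(delta((.50,.15,.19),9))
E
```

```text
rim centre [0.43360671 0.33398454 0.11      ]
0.42 [449.  314.7]
0.425 [447.7 315.6]
0.43 [446.5 316.4]
0.435 [445.2 317.2]
318 [226, 227, 227, 227, 227, 223, 204, 183, 164, 143, 130, 123, 123, 105, 86, 85, 104, 122, 131, 130, 131, 129, 127, 130, 127, 126, 124, 121, 121, 118, 114, 110, 114, 108, 107, 105, 114, 151, 186, 213, 222, 224, 217, 206, 190, 178]
322 [228, 227, 227, 228, 227, 220, 188, 141, 128, 143, 154, 148, 130, 100, 94, 120, 149, 162, 161, 160, 157, 151, 145, 143, 136, 132, 125, 124, 118, 116, 115, 112, 105, 105, 105, 110, 136, 166, 200, 220, 227, 230, 230, 231, 231, 230]
326 [231, 230, 229, 229, 226, 213, 171, 125, 101, 101, 111, 112, 104, 96, 118, 149, 178, 190, 194, 193, 197, 199, 199, 198, 200, 197, 194, 182, 166, 149, 139, 137, 146, 156, 157, 165, 182, 207, 223, 230, 229, 232, 229, 229, 228, 229]
([69.0, 189.2, -14.3], [0.0006, 0.0015, -0.0172])
```

```bash
python3 - <<'E'
from h import *
t=cam("top");s=cam("scene")
f=lambda u,v,z,o=(.568,-.148),a=np.radians(9): (o[0]+u*np.cos(a)-v*np.sin(a),o[1]+u*np.sin(a)+v*np.cos(a),z)
for nm,z,v in(("nutedge",.145,.163),("notch",.145,.175),("nib",.164,.191),("tip",.135,.209)): print(nm,proj(t,f(0,v,z)).round(1),proj(s,f(0,v,z)).round(1))
print(t["hsv"][232:248,286:316,2]); print(t["hsv"][232:248,300:316,1])
a=cv2.resize(s["image"][240:290,310:370],(720,600),interpolation=cv2.INTER_CUBIC); cv2.imwrite("pics/sp.png",a[:,:,::-1])
E
```

```text
nutedge [304.9 238.9] [337.9 264.4]
notch [300.9 239.5] [341.1 266.2]
nib [295.3 239.8] [345.6 263.5]
tip [289.8 241.3] [350.2 274.1]
[[156 158 157 157 154 155 157 158 157 155 156 155 157 156 157 157 156 158
  158 157 157 156 156 158 159 157 159 159 157 158]
 [157 157 160 156 155 156 155 154 157 155 153 154 157 156 158 157 157 156
  159 159 158 158 157 159 160 161 158 159 158 160]
 [158 157 157 156 155 156 154 155 155 155 154 157 156 157 156 156 159 160
  159 160 158 158 156 156 156 155 150 145 150 151]
 [155 156 157 157 155 157 154 156 156 157 155 156 158 158 157 157 157 158
  157 154 141 139 138 138 139 138 133 129 134 138]
 [158 155 157 158 158 156 156 154 157 157 157 156 156 158 157 155 158 157
  156 143 125 123 121 123 124 123 123 125 130 132]
 [158 156 157 157 158 157 159 156 156 156 156 157 156 157 149 143 146 145
  143 135 128 126 127 128 131 132 130 132 130 135]
 [158 154 153 155 155 156 156 152 147 142 141 139 141 143 139 136 133 131
  135 132 135 133 130 130 131 132 132 133 132 135]
 [156 155 154 155 154 150 140 140 137 129 127 129 131 135 134 137 137 136
  138 131 132 130
[... 1407 characters left out ...]
 141 140 141 139 114  37   9]
 [  2   2   6   8   6  37 110 142 143 137 136 137 139 113  37  15]
 [  6   9  17  21  15  23  99 139 138 135 135 135 135 123  53  16]
 [ 15  15  15  16  15  16  84 134 141 139 142 135 144 133  69   2]
 [ 17  15  17  18  13  10  72 139 142 142 129 124 123 105  61  12]
 [  6   6   7   7   5   2  43  95  95  76  66  56  48  32  17   3]
 [  3   2   3   3   2   2   9  19  19  10   7   7   3   3   2   5]
 [  2   3   2   3   3   5   3   2   5   2   5   5   3   3   3   2]
 [  3   3   2   2   3   3   5   3   3   3   3   2   3   2   2   5]
 [  3   3   5   2   2   3   2   5   2   3   3   3   3   2   2   2]
 [  3   3   3   2   2   3   2   5   3   2   3   3   3   2   3   3]]
```

View pics/sp.png

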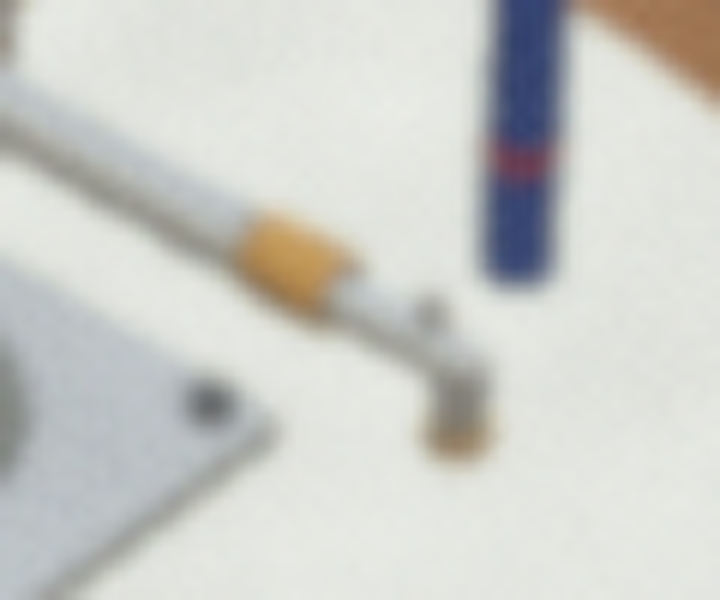

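The model projections match the picture: nut edge at (337.9,264) in the scene, nib at about (346,265), tip in the top view at about (290,241). I'll take the notch as (0.540, 0.024).

Request:
{"method": "drive_tool", "body": {"moves": [{"x": 5,"y": 16,"z": 0,"rx": 0,"ry": 0,"rz": -0.003,"fingers": 1},{"x": 15,"y": 46,"z": 0,"rx": 0,"ry": 0,"rz": -0.01,"fingers": 1},{"x": 25,"y": 78,"z": 2,"rx": 0,"ry": 0,"rz": -0.017,"fingers": 1},{"x": 36,"y": 110,"z": 4,"rx": 0,"ry": 0,"rz": -0.017,"fingers": 1},{"x": 46,"y": 142,"z": 6,"rx": 0,"ry": 0,"rz": -0.017,"fingers": 1},{"x": 56,"y": 172,"z": 6,"rx": 0,"ry": 0,"rz": -0.017,"fingers": 1},{"x": 61,"y": 189,"z": 6,"rx": 0,"ry": 0,"rz": -0.017,"fingers": 1},{"x": 63,"y": 194,"z": 6,"rx": 0,"ry": 0,"rz": -0.017,"fingers": 1},{"x": 63,"y": 194,"z": 6,"rx": 0,"ry": 0,"rz": -0.017,"fingers": 1},{"x": 63,"y": 194,"z": 6,"rx": 0,"ry": 0,"rz": -0.017,"fingers": 1}], "force": 45}}

```text
time_s: 7.42
tool_pos: [0.4946, 0.1463, 0.1706]
tool_rot: [-180.0, 0.0, 9.1]
force: [0.4, 0.1, -3.3]
grip_width: 0.0053
grasp_force: 44.7
```

```bash
python3 - <<'E'
from h import *
o=sensors.get_obs(); print(o["tool_pos"],o["tool_rot"],o["qpos"].round(0))
s=cam("scene");
p=o["tool_pos"];c=p+[.026*.988,.026*.156,0]
print("pred rim",proj(s,(c[0],c[1],p[2]+.0116-.078)).round(1),"sides",[proj(s,(c[0]+dx,c[1]+dy,p[2]+.0116-.078)).round(1).tolist() for dx,dy in((.034,-.028),(-.034,.028))])
for r in range(int(proj(s,(c[0],c[1],p[2]-.066))[1]),0,-1)[:1]: print(r,s["hsv"][r,360:440,2].tolist())
print(delta((.5143,.020,.170),9))
E
```

```text
[0.49461815 0.14633751 0.17056711] [-1.79972793e+02  5.77463871e-03  9.11667687e+00] [  28.    9.  -51.  105.    7.   70. -106.]
pred rim [375.6 296.9] sides [[359.8, 296.8], [391.4, 297.0]]
296 [210, 179, 146, 129, 119, 108, 90, 90, 107, 124, 130, 133, 138, 134, 136, 133, 134, 133, 134, 133, 129, 127, 128, 123, 124, 120, 114, 115, 131, 164, 200, 223, 231, 232, 232, 231, 231, 230, 231, 230, 229, 229, 230, 229, 230, 228, 228, 232, 231, 229, 228, 229, 230, 230, 230, 231, 232, 231, 234, 233, 232, 232, 230, 233, 232, 231, 231, 232, 230, 232, 233, 233, 230, 229, 225, 219, 206, 192, 177, 166]
([-0.6, 127.7, 0.5], [-0.0003, 0.0, 0.0019])
```

Request:
{"method": "drive_tool", "body": {"moves": [{"x": 0,"y": 12,"z": 0,"rx": 0,"ry": 0,"rz": 0,"fingers": 1},{"x": 0,"y": 32,"z": 0,"rx": 0,"ry": 0,"rz": 0,"fingers": 1},{"x": 0,"y": 52,"z": 0,"rx": 0,"ry": 0,"rz": 0,"fingers": 1},{"x": 0,"y": 72,"z": 0,"rx": 0,"ry": 0,"rz": 0,"fingers": 1},{"x": 0,"y": 92,"z": 0,"rx": 0,"ry": 0,"rz": 0,"fingers": 1},{"x": 0,"y": 110,"z": 0,"rx": 0,"ry": 0,"rz": 0,"fingers": 1},{"x": 0,"y": 122,"z": 0,"rx": 0,"ry": 0,"rz": 0,"fingers": 1},{"x": 0,"y": 128,"z": 0,"rx": 0,"ry": 0,"rz": 0,"fingers": 1},{"x": 0,"y": 128,"z": 0,"rx": 0,"ry": 0,"rz": 0,"fingers": 1},{"x": 0,"y": 128,"z": 0,"rx": 0,"ry": 0,"rz": 0,"fingers": 1}], "force": 45}}

```text
time_s: 8.72
tool_pos: [0.5151, 0.0193, 0.1706]
tool_rot: [-180.0, 0.0, 9.1]
force: [0.1, -0.1, -2.2]
grip_width: 0.0052
grasp_force: 44.7
```

```bash
python3 - <<'E'
from h import *
o=sensors.get_obs(); print(o["tool_pos"],o["tool_rot"],o["force"])
s=cam("scene")
a=cv2.resize(s["image"][215:320,290:430],(800,600),interpolation=cv2.INTER_CUBIC); cv2.imwrite("pics/h1.png",a[:,:,::-1])
print(delta((.5143,.020,.144),9))
E
```

```text
[0.51510192 0.01926704 0.17055432] [-1.79980892e+02  9.71205575e-04  9.05604187e+00] [ 0.12807655 -0.1376933  -2.17790757]
([-0.7, -0.9, 26.6], [-0.0002, -0.0, 0.001])
```

View pics/h1.png

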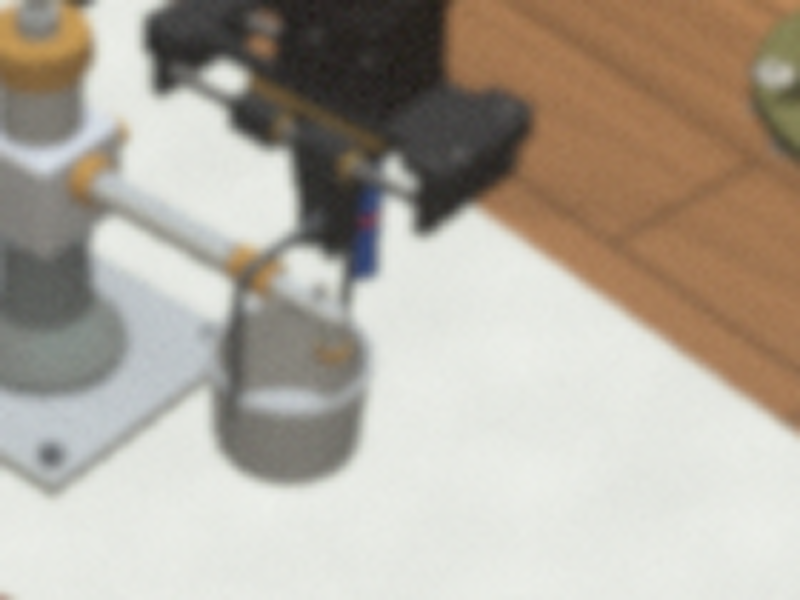

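The pail is round the spout. The bar runs from about (332,263) to (345,254), above the pipe and behind the nib (346,266). The mouth is inside the rim. Now I lower it.

Request:
{"method": "drive_tool", "body": {"moves": [{"x": 0,"y": -1,"z": 8,"rx": 0,"ry": 0,"rz": 0,"fingers": 1},{"x": 0,"y": -1,"z": 16,"rx": 0,"ry": 0,"rz": 0,"fingers": 1},{"x": 0,"y": -1,"z": 21,"rx": 0,"ry": 0,"rz": 0,"fingers": 1},{"x": 0,"y": -1,"z": 24,"rx": 0,"ry": 0,"rz": 0,"fingers": 1},{"x": 0,"y": -1,"z": 25,"rx": 0,"ry": 0,"rz": 0,"fingers": 1},{"x": 0,"y": -1,"z": 25,"rx": 0,"ry": 0,"rz": 0,"fingers": 1},{"x": 0,"y": -1,"z": 25,"rx": 0,"ry": 0,"rz": 0,"fingers": 1}], "force": 45}}

```text
time_s: 9.65
tool_pos: [0.5152, 0.0193, 0.1457]
tool_rot: [180.0, -0.0, 9.0]
force: [0.1, -0.2, -3.0]
grip_width: 0.0054
grasp_force: 44.7
```

Request:
{"method": "drive_tool", "body": {"moves": [{"x": 0,"y": -1,"z": 1,"rx": 0,"ry": 0,"rz": 0,"fingers": 1},{"x": 0,"y": -1,"z": 2,"rx": 0,"ry": 0,"rz": 0,"fingers": 1},{"x": 0,"y": -1,"z": 2.5,"rx": 0,"ry": 0,"rz": 0,"fingers": 1},{"x": 0,"y": -1,"z": 2.5,"rx": 0,"ry": 0,"rz": 0,"fingers": 1}], "force": 45}}

```text
time_s: 10.15
tool_pos: [0.515, 0.0205, 0.1433]
tool_rot: [180.0, -0.0, 9.0]
force: [-1.1, 0.6, 0.7]
grip_width: 0.0056
grasp_force: 44.8
```

Request:
{"method": "drive_tool", "body": {"moves": [{"x": 0,"y": 0,"z": 0.5,"rx": 0,"ry": 0,"rz": 0,"fingers": 0.85},{"x": 0,"y": 0,"z": 0.5,"rx": 0,"ry": 0,"rz": 0,"fingers": 0.75},{"x": 0,"y": 0,"z": 0.5,"rx": 0,"ry": 0,"rz": 0,"fingers": 0.65},{"x": 0,"y": 0,"z": 0.5,"rx": 0,"ry": 0,"rz": 0,"fingers": 0.5},{"x": 0,"y": 0,"z": 0.5,"rx": 0,"ry": 0,"rz": 0,"fingers": 0.4},{"x": 0,"y": 0,"z": 0.5,"rx": 0,"ry": 0,"rz": 0,"fingers": 0.3},{"x": 0,"y": 0,"z": 0.5,"rx": 0,"ry": 0,"rz": 0,"fingers": 0.3}], "force": 30}}

```text
time_s: 11.02
tool_pos: [0.5149, 0.0203, 0.1425]
tool_rot: [180.0, -0.0, 9.0]
force: [-1.4, -0.9, -0.0]
grip_width: 0.0297
grasp_force: 0.0
```

Straight up and clear, then a look.

Request:
{"method": "drive_tool", "body": {"moves": [{"x": 0,"y": 0,"z": -15,"rx": 0,"ry": 0,"rz": 0,"fingers": 0.3},{"x": 0,"y": 0,"z": -40,"rx": 0,"ry": 0,"rz": 0,"fingers": 0.3},{"x": 0,"y": 0,"z": -90,"rx": 0,"ry": 0,"rz": 0,"fingers": 0.3},{"x": 0,"y": 0,"z": -145,"rx": 0,"ry": 0,"rz": 0,"fingers": 0.1},{"x": 0,"y": 0,"z": -200,"rx": 0,"ry": 0,"rz": 0,"fingers": 0},{"x": 0,"y": 0,"z": -240,"rx": 0,"ry": 0,"rz": 0,"fingers": 0},{"x": 0,"y": 0,"z": -240,"rx": 0,"ry": 0,"rz": 0,"fingers": 0}]}}

```text
time_s: 11.9
tool_pos: [0.5163, 0.0211, 0.3869]
tool_rot: [179.9, -0.4, 9.0]
force: [0.6, 0.4, -0.8]
grip_width: 0.0433
grasp_force: 0.0
```

```bash
python3 - <<'E'
from h import *
o=sensors.get_obs(); print(o["time_s"],o["tool_pos"],o["qpos"].round(0))
s=cam("scene");t=cam("top")
a=cv2.resize(s["image"][190:315,260:393],(560,525),interpolation=cv2.INTER_CUBIC)
cv2.imwrite("pics/h2.png",a[:,:,::-1])
for yaw in(99,-81): print(yaw,delta((.568,-.148,.40),yaw))
E
```

```text
11.9 [0.51630349 0.02106429 0.38693259] [ 40.   2. -46.  85.   2.  93. -87.]
99 ([26.2, 174.8, -17.0], [0.0009, -0.0002, -1.5708])
-81 ([26.2, 174.8, -17.0], [-0.0002, -0.0009, 1.5708])
```

View pics/h2.png

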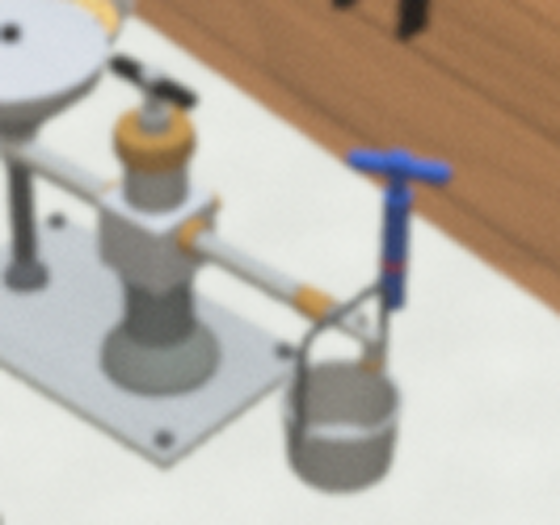

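The pail hangs upright in the notch behind the nib: bar over the pipe at about (343,265) in the scene, mouth inside the rim. Next is the black T-bar.

Request:
{"method": "drive_tool", "body": {"moves": [{"x": 3,"y": 20,"z": -14,"rx": 0,"ry": 0,"rz": 0.15,"fingers": -0.3},{"x": 6,"y": 40,"z": -14,"rx": 0,"ry": 0,"rz": 0.32,"fingers": -0.3},{"x": 9,"y": 60,"z": -14,"rx": 0,"ry": 0,"rz": 0.49,"fingers": -0.3},{"x": 12,"y": 80,"z": -14,"rx": 0,"ry": 0,"rz": 0.66,"fingers": -0.3},{"x": 15,"y": 100,"z": -14,"rx": 0,"ry": 0,"rz": 0.83,"fingers": -0.3},{"x": 18,"y": 120,"z": -14,"rx": 0,"ry": 0,"rz": 1.0,"fingers": -0.3},{"x": 21,"y": 140,"z": -14,"rx": 0,"ry": 0,"rz": 1.17,"fingers": -0.3},{"x": 24,"y": 155,"z": -14,"rx": 0,"ry": 0,"rz": 1.34,"fingers": -0.3},{"x": 26,"y": 168,"z": -14,"rx": 0,"ry": 0,"rz": 1.5,"fingers": -0.3},{"x": 26,"y": 175,"z": -14,"rx": 0,"ry": 0,"rz": 1.57,"fingers": -0.3},{"x": 26,"y": 175,"z": -14,"rx": 0,"ry": 0,"rz": 1.57,"fingers": -0.3},{"x": 26,"y": 175,"z": -14,"rx": 0,"ry": 0,"rz": 1.57,"fingers": -0.3},{"x": 26,"y": 175,"z": -14,"rx": 0,"ry": 0,"rz": 1.57,"fingers": -0.3}], "force": 6}}

```text
time_s: 13.62
tool_pos: [0.5672, -0.1483, 0.3951]
tool_rot: [179.9, 0.0, -81.0]
force: [0.8, -0.2, 0.3]
grip_width: 0.0565
grasp_force: 0.0
```

```bash
python3 - <<'E'
from h import *
o=sensors.get_obs(); print(o["time_s"],o["tool_pos"],o["tool_rot"],o["qpos"].round(0),o["grip_width"])
s=cam("scene")
b=blobs(s,(280,195,35,30),lambda h:(h[...,2]<85),4); print([x[:5] for x in b])
for z in (.262,): print(proj(s,(.568,-.148,z)), proj(s,(.568-.04*.149,-.148+.04*.989,z)),proj(s,(.568+.04*.149,-.148-.04*.989,z)))
print(delta((.568,-.148,.254),-81))
E
```

```text
13.625 [ 0.56721369 -0.14827782  0.39511696] [ 1.79858396e+02  3.25167111e-02 -8.10435630e+01] [ -19.   10.   36.   77.   -6.   95. -154.] 0.05652629998882595
[(np.int32(13), [289.31, 205.92], [287, 204, 5, 5], [4.9, 2.1], 45.0), (np.int32(26), [300.23, 211.85], [296, 210, 9, 5], [8.5, 3.0], 21.8)]
[295.98158124 209.21556587] [306.0358784  214.55678183] [286.17101436 204.00382849]
([-0.6, -0.9, 142.3], [0.0008, -0.0003, -0.0019])
```

Joint 7 has ended at its limit, so I turn half round the other way. It gives the same grasp.

Request:
{"method": "drive_tool", "body": {"moves": [{"x": 0,"y": 0,"z": 0,"rx": 0,"ry": 0,"rz": -0.15,"fingers": -0.3},{"x": 0,"y": 0,"z": 0,"rx": 0,"ry": 0,"rz": -0.33,"fingers": -0.3},{"x": 0,"y": 0,"z": 0,"rx": 0,"ry": 0,"rz": -0.51,"fingers": -0.3},{"x": 0,"y": 0,"z": 0,"rx": 0,"ry": 0,"rz": -0.69,"fingers": -0.3},{"x": 0,"y": 0,"z": 0,"rx": 0,"ry": 0,"rz": -0.87,"fingers": -0.3},{"x": 0,"y": 0,"z": 0,"rx": 0,"ry": 0,"rz": -1.05,"fingers": -0.3},{"x": 0,"y": 0,"z": 0,"rx": 0,"ry": 0,"rz": -1.23,"fingers": -0.3},{"x": 0,"y": 0,"z": 0,"rx": 0,"ry": 0,"rz": -1.41,"fingers": -0.3},{"x": 0,"y": 0,"z": 0,"rx": 0,"ry": 0,"rz": -1.59,"fingers": -0.3},{"x": 0,"y": 0,"z": 0,"rx": 0,"ry": 0,"rz": -1.77,"fingers": -0.3},{"x": 0,"y": 0,"z": 0,"rx": 0,"ry": 0,"rz": -1.95,"fingers": -0.3},{"x": 0,"y": 0,"z": 0,"rx": 0,"ry": 0,"rz": -2.13,"fingers": -0.3},{"x": 0,"y": 0,"z": 0,"rx": 0,"ry": 0,"rz": -2.31,"fingers": -0.3},{"x": 0,"y": 0,"z": 0,"rx": 0,"ry": 0,"rz": -2.49,"fingers": -0.3},{"x": 0,"y": 0,"z": 0,"rx": 0,"ry": 0,"rz": -2.67,"fingers": -0.3},{"x": 0,"y": 0,"z": 0,"rx": 0,"ry": 0,"rz": -2.85,"fingers": -0.3},{"x": 0,"y": 0,"z": 0,"rx": 0,"ry": 0,"rz": -3.03,"fingers": -0.3},{"x": 0,"y": 0,"z": 0,"rx": 0,"ry": 0,"rz": -3.14,"fingers": -0.3},{"x": 0,"y": 0,"z": 0,"rx": 0,"ry": 0,"rz": -3.14,"fingers": -0.3},{"x": 0,"y": 0,"z": 0,"rx": 0,"ry": 0,"rz": -3.14,"fingers": -0.3}]}}

```text
time_s: 16.18
tool_pos: [0.5676, -0.1485, 0.3958]
tool_rot: [-179.9, -0.0, 98.8]
force: [-0.2, -0.2, 0.6]
grip_width: 0.0567
grasp_force: 0.0
```

```bash
python3 - <<'E'
from h import *
o=sensors.get_obs(); print(o["time_s"],o["tool_pos"],o["tool_rot"],o["qpos"].round(0),o["grip_width"])
print(delta((.568,-.148,.254),99))
E
```

```text
16.175 [ 0.56763855 -0.14845155  0.39583041] [-1.79931998e+02 -2.31759980e-02  9.88346606e+01] [-6.  9. 21. 76. -3. 95. 24.] 0.05674492575755078
([0.3, 0.6, 141.8], [-0.0012, -0.0004, -0.0029])
```

Descend, then close gently.

Request:
{"method": "drive_tool", "body": {"moves": [{"x": 0,"y": 0.5,"z": 45,"rx": 0,"ry": 0,"rz": 0,"fingers": -0.3},{"x": 0,"y": 0.5,"z": 85,"rx": 0,"ry": 0,"rz": 0,"fingers": -0.3},{"x": 0,"y": 0.5,"z": 115,"rx": 0,"ry": 0,"rz": 0,"fingers": -0.3},{"x": 0,"y": 0.5,"z": 132,"rx": 0,"ry": 0,"rz": 0,"fingers": -0.3},{"x": 0,"y": 0.5,"z": 141,"rx": 0,"ry": 0,"rz": 0,"fingers": -0.3},{"x": 0,"y": 0.5,"z": 141,"rx": 0,"ry": 0,"rz": 0,"fingers": -0.3},{"x": 0,"y": 0.5,"z": 141,"rx": 0,"ry": 0,"rz": 0,"fingers": 0.0},{"x": 0,"y": 0.5,"z": 141,"rx": 0,"ry": 0,"rz": 0,"fingers": 0.2},{"x": 0,"y": 0.5,"z": 141,"rx": 0,"ry": 0,"rz": 0,"fingers": 0.4},{"x": 0,"y": 0.5,"z": 141,"rx": 0,"ry": 0,"rz": 0,"fingers": 0.5},{"x": 0,"y": 0.5,"z": 141,"rx": 0,"ry": 0,"rz": 0,"fingers": 0.7},{"x": 0,"y": 0.5,"z": 141,"rx": 0,"ry": 0,"rz": 0,"fingers": 0.8},{"x": 0,"y": 0.5,"z": 141,"rx": 0,"ry": 0,"rz": 0,"fingers": 0.8}], "force": 5}}

```text
time_s: 17.8
tool_pos: [0.5684, -0.1484, 0.2556]
tool_rot: [-180.0, 0.0, 98.9]
force: [-0.1, -0.2, 0.7]
grip_width: 0.0155
grasp_force: 5.0
```

```bash
python3 - <<'E'
from h import *
o=sensors.get_obs(); print(o["time_s"],o["tool_pos"],o["tool_rot"],o["force"],o["wrist_torque"],o["grip_width"],o["grasp_force"])
E
```

```text
17.8 [ 0.56835306 -0.14840204  0.25557775] [-1.79994258e+02  4.84198997e-03  9.89356300e+01] [-0.12439498 -0.24068284  0.67384848] [-0.03238043 -0.07690757  0.00416536] 0.015451927899146867 4.999566078186035
```

Request:
{"method": "drive_tool", "body": {"moves": [{"x": 0,"y": 0,"z": 0,"rx": 0,"ry": 0,"rz": 0,"fingers": 1},{"x": 0,"y": 0,"z": 0,"rx": 0,"ry": 0,"rz": 0,"fingers": 1},{"x": 0,"y": 0,"z": 0,"rx": 0,"ry": 0,"rz": 0,"fingers": 1}], "force": 30}}

```text
time_s: 18.18
tool_pos: [0.5683, -0.1484, 0.2556]
tool_rot: [-180.0, 0.0, 98.9]
force: [-0.9, -0.5, 0.6]
grip_width: 0.0153
grasp_force: 30.0
```

Request:
{"method": "drive_tool", "body": {"moves": [{"x": 0,"y": 0,"z": -2,"rx": 0,"ry": 0,"rz": 0,"fingers": 1},{"x": 0,"y": 0,"z": -5,"rx": 0,"ry": 0,"rz": 0,"fingers": 1},{"x": 0,"y": 0,"z": -10,"rx": 0,"ry": 0,"rz": 0,"fingers": 1},{"x": 0,"y": 0,"z": -10,"rx": 0,"ry": 0,"rz": 0,"fingers": 1},{"x": 0,"y": 0,"z": -10,"rx": 0,"ry": 0,"rz": 0,"fingers": 1}], "force": 30}}

```text
time_s: 18.8
tool_pos: [0.5683, -0.1483, 0.2655]
tool_rot: [-180.0, 0.0, 98.9]
force: [0.1, 0.9, -5.7]
grip_width: 0.0151
grasp_force: 30.0
```

```bash
python3 - <<'E'
from h import *
o=sensors.get_obs(); print(o["time_s"],o["tool_pos"],o["tool_rot"],o["force"],o["wrist_torque"])
E
```

```text
18.8 [ 0.56834118 -0.14833357  0.26548341] [-1.79989076e+02  1.15449161e-03  9.89395357e+01] [ 0.1493234   0.88738751 -5.70039309] [ 0.00082583 -0.13186764 -0.05665159]
```

Request:
{"method": "drive_tool", "body": {"moves": [{"x": 0,"y": 0,"z": -4,"rx": 0,"ry": 0,"rz": 0,"fingers": 1},{"x": 0,"y": 0,"z": -9,"rx": 0,"ry": 0,"rz": 0,"fingers": 1},{"x": 0,"y": 0,"z": -14,"rx": 0,"ry": 0,"rz": 0,"fingers": 1},{"x": 0,"y": 0,"z": -19,"rx": 0,"ry": 0,"rz": 0,"fingers": 1},{"x": 0,"y": 0,"z": -24,"rx": 0,"ry": 0,"rz": 0,"fingers": 1},{"x": 0,"y": 0,"z": -29,"rx": 0,"ry": 0,"rz": 0,"fingers": 1},{"x": 0,"y": 0,"z": -34,"rx": 0,"ry": 0,"rz": 0,"fingers": 1},{"x": 0,"y": 0,"z": -38,"rx": 0,"ry": 0,"rz": 0,"fingers": 1},{"x": 0,"y": 0,"z": -40,"rx": 0,"ry": 0,"rz": 0,"fingers": 1},{"x": 0,"y": 0,"z": -40,"rx": 0,"ry": 0,"rz": 0,"fingers": 1},{"x": 0,"y": 0,"z": -40,"rx": 0,"ry": 0,"rz": 0,"fingers": 1},{"x": 0,"y": 0,"z": -40,"rx": 0,"ry": 0,"rz": 0,"fingers": 1}], "force": 30}}

```text
time_s: 20.3
tool_pos: [0.5683, -0.1483, 0.3053]
tool_rot: [-180.0, -0.0, 98.9]
force: [0.2, 0.2, -4.7]
grip_width: 0.015
grasp_force: 30.0
```

```bash
python3 - <<'E'
from h import *
o=sensors.get_obs(); print(o["time_s"],o["tool_pos"],o["tool_rot"],o["force"],o["wrist_torque"])
s=cam("scene")
print([x[:3] for x in blobs(s,(285,195,25,40),red,2)])
a=cv2.resize(s["image"][175:310,260:395],(590,590),interpolation=cv2.INTER_CUBIC)
cv2.imwrite("pics/f1.png",a[:,:,::-1])
E
```

```text
20.3 [ 0.56831734 -0.14831534  0.30532273] [-1.79978722e+02 -1.75922458e-03  9.89421898e+01] [ 0.22259666  0.15674368 -4.65590858] [-0.00331186 -0.10866821 -0.03668268]
[]
```

View pics/f1.png

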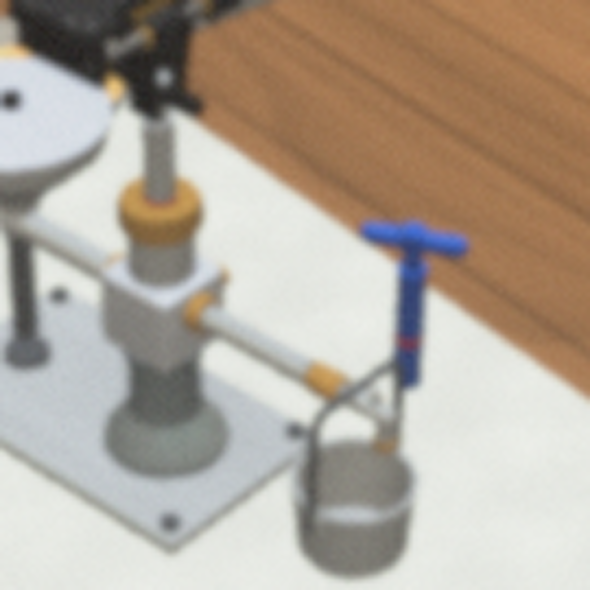

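The final crop shows the rod raised, with the upper edge of the red ring just showing at the collar's top (about 297,221 in the full image). The measured lift is 49.7 mm of the 50 mm needed. The pail still hangs upright in the notch, so I hand in.

```bash
python3 -c "
from cell import workorder
print(workorder.sign_off())"
```

```text
the job is handed in; nothing more can be done
None
```

The job is handed in: the pail hangs upright and free in the notch, and the gripper holds the plunger drawn straight up 49.7 mm of the 50 mm needed, with the red ring at the collar's top, at about 20 s of the 51 s allowed.

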